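# Line up the carver's mallets by size

## Task

Tidy the carving bench: stand the four wooden mallets on the row of cork pads in order of size, one to a pad, with the largest on the pad next to the red stud and the smallest at the other end. Each should stand upright on its head in the middle of its pad, and none may be knocked over on the way.

Things in the scene. Friction and masses are not known exactly. Their poses are not given: they have to be found in the camera images.
- mallet_a_center (a point): largest of four turned wooden mallets, pale beech, two thin black rings round the head; 165 mm tall, standing on its head (74 mm diameter, lowest 86 mm), handle (top 46 mm, 24 to 27 mm diameter) pointing straight up. Point: on the axis half-way up, 82.5 mm above its underside; z up. Grip the handle, about 60.5 mm above this point
- mallet_b_center (a point): second largest of four turned wooden mallets, dark brown walnut, two thin black rings round the head; 145 mm tall, standing on its head (64 mm diameter, lowest 75 mm), handle (top 46 mm, 24 to 27 mm diameter) pointing straight up. Point: on the axis half-way up, 72.5 mm above its underside; z up. Grip the handle, about 50.5 mm above this point
- mallet_c_center (a point): third largest of four turned wooden mallets, mid-brown oak, two thin black rings round the head; 125 mm tall, standing on its head (54 mm diameter, lowest 65 mm), handle (top 46 mm, 24 to 27 mm diameter) pointing straight up. Point: on the axis half-way up, 62.5 mm above its underside; z up. Grip the handle, about 40.5 mm above this point
- mallet_d_center (a point): smallest of four turned wooden mallets, reddish cherry, two thin black rings round the head; 105 mm tall, standing on its head (44 mm diameter, lowest 55 mm), handle (top 46 mm, 24 to 27 mm diameter) pointing straight up. Point: on the axis half-way up, 52.5 mm above its underside; z up. Grip the handle, about 30.5 mm above this point
- pad_1_top (a point): round cork pad, 88 mm diameter, 3 mm thick, number 1 of four alike fixed in a straight row (1 to 4 in turn, 100 mm apart) on a fixed plywood batten 104 x 470 x 12 mm lying on the table. Point: centre of its upper face, 15 mm above the table; z up, y along the row from pad 4 towards pad 1
- pad_2_top (a point): round cork pad, 88 mm diameter, 3 mm thick, number 2 of four alike fixed in a straight row (1 to 4 in turn, 100 mm apart) on a fixed plywood batten 104 x 470 x 12 mm lying on the table. Point: centre of its upper face, 15 mm above the table; z up, y along the row from pad 4 towards pad 1
- pad_3_top (a point): round cork pad, 88 mm diameter, 3 mm thick, number 3 of four alike fixed in a straight row (1 to 4 in turn, 100 mm apart) on a fixed plywood batten 104 x 470 x 12 mm lying on the table. Point: centre of its upper face, 15 mm above the table; z up, y along the row from pad 4 towards pad 1
- pad_4_top (a point): round cork pad, 88 mm diameter, 3 mm thick, number 4 of four alike fixed in a straight row (1 to 4 in turn, 100 mm apart) on a fixed plywood batten 104 x 470 x 12 mm lying on the table. Point: centre of its upper face, 15 mm above the table; z up, y along the row from pad 4 towards pad 1
- red_stud_top (a point): red round stud, 24 mm in diameter, 12 mm tall, fixed on the batten at one end of the row, 68 mm beyond the centre of the end pad (pad 1 or pad 4, it varies); a grey stud of the same size is at the other end. This point is the centre of its upper face, 24 mm above the table.
Things that resemble listed ones, but are neither listed nor needed, are in the scene too. Leave any blue look-alike of the part that bears mallet_d_center alone.

How it is judged:
By the outcome, as a careful person would: the job done as asked, in the order asked, and still so for the second after the job is handed in, with the robot touching nothing.
It also fails if it takes over 128 s, if anything falls off the work surface, if the arm or the gripper's body presses on something with over 40 N, if the wrist force passes 120 N, or if a joint passes its speed limit or range.

## Robot

A 6-joint arm with a two-finger parallel gripper is mounted at the origin on the work surface. World frame = base frame: x ahead of the robot, y to its left, z up, the work surface at z = 0. Lengths are in m, angles in rad, forces in N, time in s.
With the tool pointing down it reaches from about 0.4 to 0.825 m from the base axis. Payload 7 kg.
Tool frame: the origin (TCP) lies at the centre of the arm's flange, where the gripper is bolted on; the fingertips stand 178 mm ahead of it and the grasp point (between the pads) lies arm.tcp_to_grasp ahead of it (arm.tcp_to_grasp is the distance from the TCP to the grasp point, in m); z points along the fingers, y is the direction in which the jaws open and shut (so a half turn about z gives the same grasp; the last joint's range is limited). The gripper opens to 88 mm and grips with 3 to 60 N. Pads are 19 mm wide; open, the fingers measure 130 mm over their backs; the gripper's body (78 mm by 193 mm) begins 47 mm behind the grasp point.
Start: joints at [0.288, 0.359, 0.012, 0, -1.224, -0.288], TCP at [0.675, -0, 0.405] pointing down, gripper open.
Joint ranges: [-3.07, 3.07], [-1.43, 2.12], [-1.02, 1.25], [-3.03, 1.67], [-3.05, -0], [-3.03, 3.03]. Speed limits (rad/s): [2.39, 2.39, 3.01, 3.14, 3.14, 3.14].

## Interface

Orientations are given as [roll, pitch, yaw] about the fixed x, y, z axes, in that order (R = Rz(yaw) Ry(pitch) Rx(roll)).
In Python, from station import arm gives the robot as it stands.
- The arm moves only by the tool move_arm, never from a script. Its argument "deltas" is a list of rows, each a list of 6 numbers: the shift along the world's x, y, z in mm, then the turn, a rotation vector about the world's x, y, z in degrees. In form: [[tx, ty, tz, ax, ay, az], ...]. A call has exactly 5 rows; each row shifts and turns the commanded pose from where the row before left it; what a row does not reach is not made up. A row lasts 1/12 s, in which the tool goes at most 41.7 mm and 7.16 degrees, less where a joint would pass 70% of its speed; a pose out of reach is approached as far as the arm can. A call with a gripper value outside its range is refused whole. "claw" is the closure in counts, from 0 (fully open) to 255 (shut), set as the call begins (left out, the last holds). The fingers move at their own pace and stop on an object; "squeeze" is the grip in N (left out, the last holds). Time passes only in rows, so rows that do not move let the fingers close, or fill a call up. It gives the time, the measured TCP pose, the force and the opening at its end, in the units of the state.
- arm.get_state(): the state, without advancing time (a new reading comes with each control period).
- arm.grab_frame(name): name is "scene" or "side" or "wrist"; returns the picture (384x512x3 uint8, red, green, blue); there is no depth.
- arm.calibration(name): a dict with "intrinsics" (3x3 intrinsics, pixels), "T" (4x4, takes a point from camera to world coordinates); the wrist camera has in their place "mount" (4x4, takes a point from camera to tool coordinates, whose origin is the TCP and whose axes are the flange's). Camera axes: x right, y up, looking along -z (the intrinsics and any distortion apply to the point x, -y, -z); pixel columns grow to the right and rows downward; lengths in m; the calibration is good to about 2 mm. A picture is of the moment at which its call begins: read the wrist's pose just before it. calibration takes no time and is no camera call.
- arm.job_done(): hands the job in, once; it reports no verdict.
Trained networks look in the newest picture that a camera, given by its name, has taken for a name from the list of things; names that differ only in an ending like _2 or _b are one class to them, and where a whole thing is asked for, a point or a joint stands for the part that bears it (a point fixed in the world has none). Each returns a list of dicts, best first, with "score" (0 to 1); they miss things now and then, are a little off and sometimes report something else, mostly with a low value. They report only what shows in the picture. A call takes as long as a camera call. They do not tell look-alikes from the thing itself.
- arm.spot_in(thing, camera): "xy" ([column, row] in pixels, amid what is visible of it).
- arm.masks_of(thing, camera): "pixels" (384x512 bool, what is visible of it) and "xy" ([column, row] in pixels, amid what is visible of it).
- arm.spot_point(thing, camera): "xy" ([column, row] in pixels: a listed point, or the origin of a listed thing).
The state is a dict: "t": time; "q": joint angles; "qd": joint speeds; "joint_efforts": joint torques, N m; "eef_pos": TCP position; "ee_rot": TCP orientation; "force": force on the tool from outside, world axes, zero at the start; "moment": the same for the moment, N m; "width": finger opening in m.
Only numpy, scipy, OpenCV 4.12 (cv2) and the standard library are available. Lean on these libraries where they do the work, as an engineer would, in place of code of your own. Each camera call takes 0.05 s, during which the arm holds its last target. There are 200 camera calls.

## Working session

There is one attempt and no reset: what is moved stays moved. The work goes in short steps, Python scripts to look and compute and a tool call to move; the robot and the scene stay as the last step left them, time stands still between calls to the robot, and variables do not carry over. Pictures are saved under pics/ and viewed, about 12 in all and at most 16, crops included, and the job is handed in when it is done.

Besides the shell and the picture viewer there is one more tool, called after "Call:" in YAML: its name, and indented under it one key for each argument. move_arm: Moves the arm, as the interface text tells. Its arguments: {"type":"object","properties":{"deltas":{"type":"array","items":{"type":"array","items":{"type":"number"}}},"claw":{"type":"number"},"squeeze":{"type":"number"}},"required":["deltas"]}

```bash
mkdir -p pics
python3 - <<'E'
from station import arm
import cv2,numpy as np
print(arm.get_state()); print(arm.tcp_to_grasp)
for n in("scene","side"):
    f=arm.grab_frame(n); cv2.imwrite(f"pics/{n}0.png",f[:,:,::-1])
    c=arm.calibration(n); print(n,{k:np.round(v,4).tolist() if not isinstance(v,str) else v for k,v in c.items()})
    for t in["mallet_a_center","pad_1_top","red_stud_top"]:
        print(n,t,[(np.round(d["xy"],1).tolist(),round(d["score"],2)) for d in arm.spot_point(t,n)])
print(arm.calibration("wrist"))
E
```

```text
{'t': 0.0, 'q': array([ 2.88084616e-01,  3.59397459e-01,  1.10247085e-02, -3.72873011e-04,
       -1.22411291e+00, -2.88099907e-01]), 'qd': array([ 7.80783394e-05, -1.45661246e-03, -5.79293897e-06, -4.30687002e-04,
        7.11833415e-04,  3.26960962e-03]), 'joint_efforts': array([-8.00930356e-04, -5.82726967e+01,  2.93058443e+01,  6.99745238e+00,
        6.93249181e-03, -2.06530804e-04]), 'eef_pos': array([ 6.74789510e-01, -1.16533234e-05,  4.03696642e-01]), 'ee_rot': array([ 3.13987335e+00, -1.43967574e-04, -1.57093849e+00]), 'force': array([-0.30712074, -0.58450838, -0.62590385]), 'moment': array([0.0128092 , 0.01434113, 0.03957667]), 'width': 0.08780811999545164}
0.1593
scene {'intrinsics': [[417.7889, 0.0, 254.9687], [0.0, 417.7889, 195.1386], [0.0, 0.0, 1.0]], 'T': [[-0.4634, -0.6385, 0.6144, 1.3696], [0.8861, -0.3364, 0.3187, 0.5326], [0.0032, 0.6922, 0.7217, 1.1336], [0.0, 0.0, 0.0, 1.0]]}
scene mallet_a_center [([300.3, 203.6], 0.84)]
scene pad_1_top [([216.7, 226.9], 0.8), ([167.0, 164.1], 0.7)]
scene red_stud_top [([164.7, 166.6], 0.5)]
side {'intrinsics': [[402.728, 0.0, 
[... 187 characters left out ...]
]}
side mallet_a_center [([229.3, 163.4], 0.87), ([267.3, 157.6], 0.27)]
side pad_1_top [([296.9, 214.4], 0.84)]
side red_stud_top [([290.3, 286.3], 0.55), ([284.4, 309.1], 0.53)]
{'intrinsics': array([[323.64211814,   0.        , 256.71206833],
       [  0.        , 323.64211814, 191.03510885],
       [  0.        ,   0.        ,   1.        ]]), 'mount': array([[ 5.79365041e-04,  9.64685886e-01,  2.63402363e-01,
         6.96439285e-02],
       [ 9.99999490e-01, -7.76940452e-04,  6.45927173e-04,
         1.01878602e-03],
       [ 8.27764779e-04,  2.63401854e-01, -9.64685844e-01,
         2.06353984e-02],
       [ 0.00000000e+00,  0.00000000e+00,  0.00000000e+00,
         1.00000000e+00]])}
```

View pics/scene0.png

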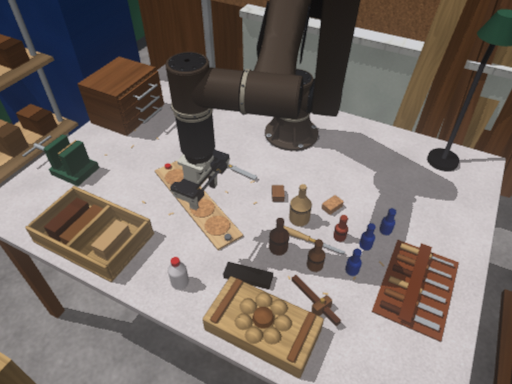

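View pics/side0.png

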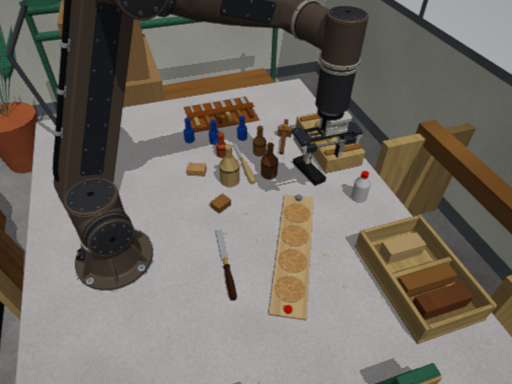

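The scene view shows the red stud at about (167,166), the grey stud at (228,237), pale mallet a at (300,205), dark b at (279,238), c at (316,256) and reddish d at (341,230). Three blue look-alikes are at (354–388, 220–262). In the side view the red stud is at (288,309), a at (229,165), b at (270,160), c at (260,143) and d at (221,146).

```bash
cat > h.py <<'E'
from station import arm
import numpy as np, cv2
from scipy.spatial.transform import Rotation as R
def cam(n,st=None):
    c=arm.calibration(n)
    if n!="wrist": return c["intrinsics"],c["T"]
    T=np.eye(4); T[:3,:3]=R.from_euler("xyz",st["ee_rot"]).as_matrix(); T[:3,3]=st["eef_pos"]
    return c["intrinsics"],T@c["mount"]
def ray(xy,K,T):
    d=np.linalg.inv(K)@[xy[0],xy[1],1.]; return T[:3,3],T[:3,:3]@(d*[1,-1,-1])
def at_z(xy,z,K,T):
    o,d=ray(xy,K,T); return (o+d*(z-o[2])/d[2])
def proj(p,K,T):
    q=(np.linalg.inv(T)@[*p,1])[:3]*[1,-1,-1]; q=K@q; return q[:2]/q[2]
E
python3 - <<'E'
from h import *
Z=dict(mallet_a_center=.0825,mallet_b_center=.0725,mallet_c_center=.0625,mallet_d_center=.0525,pad_1_top=.015,pad_4_top=.015,red_stud_top=.024)
for n in("scene","side"):
    arm.grab_frame(n); K,T=cam(n)
    for t,z in Z.items():
        for d in arm.spot_point(t,n): print(n,t,np.round(d["xy"],1),round(d["score"],2),np.round(at_z(d["xy"],z,K,T)*1000))
# studs by eye
for n,r,g in(("scene",(167,166),(228,237)),("side",(288,309),(298,197))):
    K,T=cam(n); print(n,"red",at_z(r,.024,K,T).round(3),"grey",at_z(g,.024,K,T).round(3))
E
```

```text
scene mallet_a_center [300.4 204.1] 0.55 [440. 225.  83.]
scene mallet_b_center [279.9 232.4] 0.72 [577. 213.  73.]
scene mallet_c_center [317.7 256.1] 0.74 [600. 355.  62.]
scene mallet_d_center [369.5 239.1] 0.88 [451. 478.  52.]
scene mallet_d_center [340.5 227.5] 0.83 [449. 377.  52.]
scene mallet_d_center [353.9 261.2] 0.67 [558. 460.  52.]
scene mallet_d_center [388.9 219.5] 0.51 [339. 511.  52.]
scene pad_1_top [219.6 228.4] 0.86 [615.   4.  15.]
scene pad_4_top [178.3 174.5] 0.69 [ 458. -277.   15.]
scene red_stud_top [162.1 164.5] 0.59 [ 447. -360.   24.]
side mallet_a_center [228.8 164.5] 0.64 [436. 219.  83.]
side mallet_b_center [268.3 157.7] 0.71 [588. 223.  73.]
side mallet_c_center [259.9 136.7] 0.72 [605. 365.  62.]
side mallet_d_center [185.5 132.4] 0.77 [334. 495.  52.]
side mallet_d_center [221.  144.3] 0.69 [449. 377.  52.]
side mallet_d_center [212.2 129.4] 0.64 [441. 482.  53.]
side mallet_d_center [240.7 125. ] 0.64 [560. 476.  52.]
side pad_1_top [295.5 214.6] 0.87 [599. -22.  15.]
side pad_4_top [289.9 289.4] 0.89 [ 471. -284.   15.]
side red_stud_top [283.2 308.2] 0.56 [ 428. -338.   24.]
side red_stud_top [229.9 163.4] 0.48 [459. 290.  24.]
scene red [ 0.446 -0.338  0.024] grey [0.64  0.053 0.024]
side red [ 0.44  -0.344  0.024] grey [0.635 0.045 0.024]
```

Red stud is next to pad 4, so the order is a on pad 4, b on 3, c on 2, d on 1. First I'll move above mallet a, turning the jaws across the row.

Call:
move_arm:
  deltas:
    - [-24,22,0,0,0,-2.6]
    - [-24,22,0,0,0,-2.6]
    - [-24,22,0,0,0,-2.6]
    - [-24,22,0,0,0,-2.6]
    - [-24,22,0,0,0,-2.6]
  claw: 0
  squeeze: 25

```text
t: 1.62
eef_pos: [0.5538, 0.1106, 0.4046]
ee_rot: [-3.142, 0.0, -1.8]
force: [-0.9, 0.8, -0.2]
width: 0.0874
```

Call:
move_arm:
  deltas:
    - [-24,22,0,0,0,-2.6]
    - [-24,22,0,0,0,-2.6]
    - [-24,22,0,0,0,-2.6]
    - [-24,22,0,0,0,-2.6]
    - [-24,22,0,0,0,-2.6]

```text
t: 2.03
eef_pos: [0.4337, 0.2207, 0.4049]
ee_rot: [-3.141, 0.001, -2.027]
force: [0.4, 1.6, 0.4]
width: 0.0875
```

Call:
move_arm:
  deltas:
    - [0,0,0,0,0,0]
    - [0,0,0,0,0,0]
    - [0,0,0,0,0,0]
    - [0,0,0,0,0,0]
    - [0,0,0,0,0,0]

```text
t: 2.45
eef_pos: [0.4356, 0.2194, 0.4045]
ee_rot: [3.142, -0.0, -2.026]
force: [0.2, 0.3, 0.8]
width: 0.0877
```

```bash
cat > look.py <<'E'
from h import *
import sys
Z=dict(a=.0825,b=.0725,c=.0625,d=.0525)
st=arm.get_state(); f=arm.grab_frame("wrist"); K,T=cam("wrist",st)
print("tcp",st["eef_pos"].round(4),"rot",np.degrees(st["ee_rot"]).round(2),"t",st["t"])
cv2.imwrite(f"pics/{sys.argv[1]}.png",f[:,:,::-1])
for k in sys.argv[2:]:
    t,z=(f"mallet_{k}_center",Z[k]) if k in Z else (k,.024 if "stud" in k else .015)
    for d in arm.spot_point(t,"wrist"):
        print(t,np.round(d["xy"],1),round(d["score"],2),np.round(at_z(d["xy"],z,K,T)*1000,1))
E
python3 look.py w1 a b c d
```

```text
tcp [0.4356 0.2194 0.4045] rot [ 1.8000e+02 -2.0000e-02 -1.1607e+02] t 2.45
mallet_a_center [257.5 187.3] 0.97 [437.4 227.8  82.5]
mallet_a_center [123.6 235.3] 0.55 [580.  213.6  82.5]
mallet_b_center [123.7 234. ] 0.85 [585.  214.3  72.5]
mallet_b_center [18.  40.3] 0.23 [570.2  16.2  72.5]
mallet_c_center [180.2 330. ] 0.58 [596.1 347.5  62.5]
mallet_d_center [309.5 298.4] 0.63 [445.  381.9  52.5]
```

View pics/w1.png

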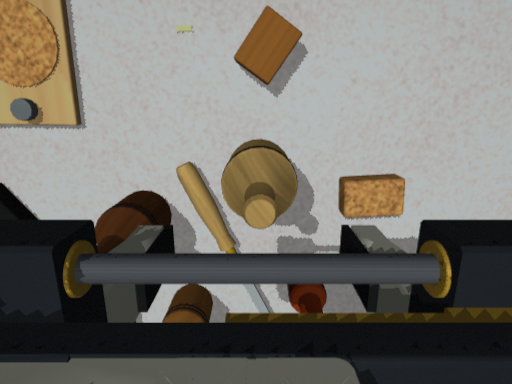

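The wrist view shows pale mallet a whole, with its head centre near (260,185) and the handle top at (260,210). Mallet b, c and d are partly hidden by the gripper.

Run:
```python
from h import *
K,T=cam("wrist",arm.get_state())
print(at_z((260.5,210.5),.165,K,T).round(4)); 
print(at_z((24,109),.024,K,T).round(4),"grey stud")
for p in [(.437,.224,.165),(.437,.224,.119)]: print(proj(p,K,T))
```

```text
[0.4334 0.2249 0.165 ]
[0.6319 0.0528 0.024 ] grey stud
[255.43907916 211.49058213]
[255.69150119 193.94501231]
```

Call:
move_arm:
  deltas:
    - [0,3,-20,0,0,0]
    - [0,3,-22,0,0,0]
    - [0,0,-22,0,0,0]
    - [0,0,-20,0,0,0]
    - [0,0,-18,0,0,0]

```text
t: 3.12
eef_pos: [0.435, 0.2257, 0.3014]
ee_rot: [3.141, -0.001, -2.025]
force: [-0.1, 1.2, -0.2]
width: 0.088
```

Call:
move_arm:
  deltas:
    - [0,0,0,0,0,0]
    - [0,0,0,0,0,0]
    - [0,0,0,0,0,0]
    - [0,0,0,0,0,0]
    - [0,0,0,0,0,0]

```text
t: 3.53
eef_pos: [0.4353, 0.2262, 0.3038]
ee_rot: [-3.141, 0.002, -2.025]
force: [0.7, -0.5, 0.9]
width: 0.088
```

Call:
move_arm:
  deltas:
    - [0,0,0,0,0,0]
    - [0,0,0,0,0,0]
    - [0,0,0,0,0,0]
    - [0,0,0,0,0,0]
    - [0,0,0,0,0,0]
  claw: 255
  squeeze: 40

```text
t: 3.95
eef_pos: [0.435, 0.226, 0.3027]
ee_rot: [-3.142, 0.0, -2.025]
force: [-0.5, -0.2, 0.3]
width: 0.0602
```

Call:
move_arm:
  deltas:
    - [0,0,0,0,0,0]
    - [0,0,0,0,0,0]
    - [0,0,0,0,0,0]
    - [0,0,0,0,0,0]
    - [0,0,0,0,0,0]

```text
t: 4.37
eef_pos: [0.435, 0.226, 0.3027]
ee_rot: [-3.142, -0.0, -2.025]
force: [0.1, -0.8, 0.3]
width: 0.0266
```

```bash
python3 look.py w2 a; python3 -c "
from station import arm;s=arm.get_state();print(s['width'],s['force'],s['moment'])"
```

```text
tcp [0.435  0.226  0.3027] rot [-180.   -0. -116.] t 4.3667
mallet_a_center [256.1 214.8] 0.93 [434.3 226.7  82.5]
0.024364183253857224 [ 0.54396084  0.26210294 -0.42734785] [-0.00709271 -0.20059206 -0.0064065 ]
```

View pics/w2.png

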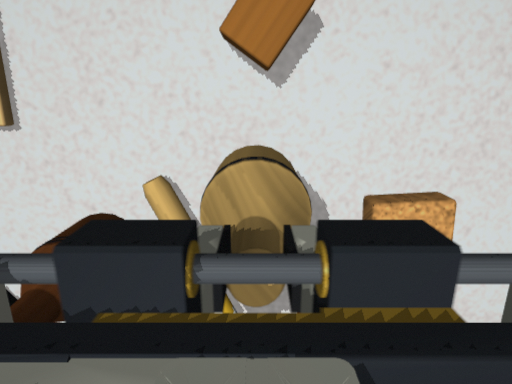

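Mallet a is in the jaws, opening 24 mm and handle central. Lifting and carrying it to a hover over pad 3, from where the camera sees pad 4 and the red stud.

Call:
move_arm:
  deltas:
    - [0,0,10,0,0,0]
    - [0,0,20,0,0,0]
    - [0,0,25,0,0,0]
    - [0,0,25,0,0,0]
    - [2,-10,20,0,0,0]

```text
t: 4.88
eef_pos: [0.4369, 0.2167, 0.405]
ee_rot: [-3.141, 0.001, -2.024]
force: [0.9, 0.1, -2.7]
width: 0.0242
```

Call:
move_arm:
  deltas:
    - [4,-20,10,0,0,0]
    - [5,-28,10,0,0,0]
    - [6,-30,0,0,0,0]
    - [6,-30,0,0,0,0]
    - [6,-30,0,0,0,0]

```text
t: 5.3
eef_pos: [0.4635, 0.0766, 0.4234]
ee_rot: [3.141, 0.001, -2.024]
force: [1.0, 0.3, -3.3]
width: 0.024
```

Call:
move_arm:
  deltas:
    - [6,-30,0,0,0,0]
    - [6,-30,0,0,0,0]
    - [6,-30,0,0,0,0]
    - [6,-30,0,0,0,0]
    - [6,-30,0,0,0,0]

```text
t: 5.72
eef_pos: [0.4936, -0.0736, 0.4231]
ee_rot: [3.141, 0.0, -2.025]
force: [1.2, -0.0, -2.6]
width: 0.0239
```

Call:
move_arm:
  deltas:
    - [6,-30,0,0,0,0]
    - [6,-30,0,0,0,0]
    - [6,-30,0,0,0,0]
    - [5,-20,0,0,0,0]
    - [1,-8,0,0,0,0]

```text
t: 6.13
eef_pos: [0.5181, -0.1924, 0.4226]
ee_rot: [3.141, -0.001, -2.027]
force: [0.5, -0.5, -3.2]
width: 0.0241
```

Call:
move_arm:
  deltas:
    - [0,0,0,0,0,0]
    - [0,0,0,0,0,0]
    - [0,0,0,0,0,0]
    - [0,0,0,0,0,0]
    - [0,0,0,0,0,0]

```text
t: 6.55
eef_pos: [0.5179, -0.1891, 0.423]
ee_rot: [-3.141, 0.0, -2.023]
force: [-0.0, -1.0, -3.0]
width: 0.0242
```

```bash
python3 look.py w3 a pad_4_top pad_3_top red_stud_top
```

```text
tcp [ 0.5179 -0.1891  0.423 ] rot [-1.7998e+02  1.0000e-02 -1.1593e+02] t 6.55
mallet_a_center [258.5 216.3] 0.81 [ 534.7 -147.6   82.5]
pad_4_top [260.6  71.6] 0.94 [ 467.7 -280.1   15. ]
red_stud_top [262.6   5. ] 0.63 [ 437.8 -337.7   24. ]
```

View pics/w3.png

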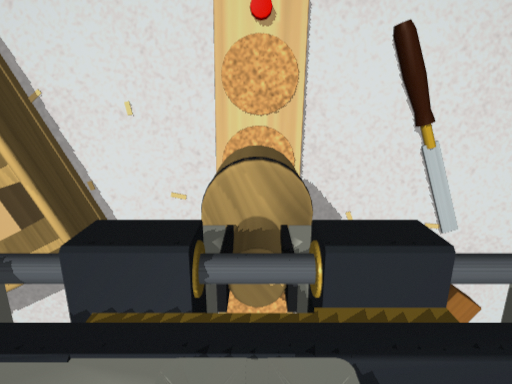

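The wrist view shows pad 4 whole at about (260,74), the red stud at (261,7), and mallet a hanging straight over pad 3. I'll take the pad centre from its mask.

Run:
```python
from h import *
st=arm.get_state(); arm.grab_frame("wrist"); K,T=cam("wrist",st)
for d in arm.masks_of("pad_4_top","wrist"):
    c=max(cv2.findContours(d["pixels"].astype(np.uint8),0,2)[0],key=len)[:,0]
    P=np.array([at_z(p,.015,K,T)[:2] for p in c.astype(float)],np.float32)
    (x,y),r=cv2.minEnclosingCircle(P); print(d["score"],c.min(0),c.max(0),P.mean(0),x,y,r)
print(at_z((260,74),.015,K,T),at_z((261,7),.024,K,T))
print(proj((.473,-.280,.015),K,T))
```

```text
0.6 [219  34] [298 115] [ 0.47226042 -0.280421  ] 0.47137945890426636 -0.278121680021286 0.04479281231760979
[ 0.46934456 -0.2786234   0.015     ] [ 0.43997016 -0.33720972  0.024     ]
[256.55335438  74.3390598 ]
```

Call:
move_arm:
  deltas:
    - [-10,-18,0,0,0,0]
    - [-13,-25,0,0,0,0]
    - [-13,-25,0,0,0,0]
    - [-8,-16,-10,0,0,0]
    - [-3,-6,-20,0,0,0]

```text
t: 7.32
eef_pos: [0.4705, -0.2821, 0.3948]
ee_rot: [-3.137, -0.0, -2.026]
force: [0.7, 1.0, -1.8]
width: 0.0244
```

Call:
move_arm:
  deltas:
    - [0,0,-25,0,0,0]
    - [0,0,-20,0,0,0]
    - [0,0,-12,0,0,0]
    - [0,0,-8,0,0,0]
    - [0,0,-3,0,0,0]

```text
t: 7.73
eef_pos: [0.4708, -0.28, 0.3234]
ee_rot: [3.14, -0.0, -2.025]
force: [0.3, -0.1, -2.8]
width: 0.0243
```

Call:
move_arm:
  deltas:
    - [0,0,-2,0,0,0]
    - [0,0,-2,0,0,0]
    - [0,0,-1,0,0,0]
    - [0,0,0,0,0,0]
    - [0,0,0,0,0,0]

```text
t: 8.15
eef_pos: [0.4711, -0.28, 0.3202]
ee_rot: [-3.141, 0.0, -2.024]
force: [0.4, 0.1, -2.6]
width: 0.0243
```

Call:
move_arm:
  deltas:
    - [0,0,-1,0,0,0]
    - [0,0,-1,0,0,0]
    - [0,0,-0.5,0,0,0]
    - [0,0,0,0,0,0]
    - [0,0,0,0,0,0]

```text
t: 8.57
eef_pos: [0.4711, -0.2801, 0.3175]
ee_rot: [-3.141, -0.0, -2.024]
force: [-0.6, -0.5, 0.1]
width: 0.024
```

Force fell to zero, so it is standing on the pad. Open partway, wait, then rise.

Call:
move_arm:
  deltas:
    - [0,0,0,0,0,0]
    - [0,0,0,0,0,0]
    - [0,0,0,0,0,0]
    - [0,0,0,0,0,0]
    - [0,0,0,0,0,0]
  claw: 0

```text
t: 8.98
eef_pos: [0.471, -0.28, 0.3172]
ee_rot: [-3.142, -0.0, -2.025]
force: [0.4, -0.8, -0.2]
width: 0.0519
```

Call:
move_arm:
  deltas:
    - [0,0,0,0,0,0]
    - [0,0,10,0,0,0]
    - [0,0,20,0,0,0]
    - [0,0,25,0,0,0]
    - [0,0,25,0,0,0]

```text
t: 9.4
eef_pos: [0.4708, -0.28, 0.3986]
ee_rot: [3.141, -0.0, -2.024]
force: [0.7, 0.1, -0.4]
width: 0.0843
```

Call:
move_arm:
  deltas:
    - [2,10,10,0,0,0]
    - [6,25,0,0,0,0]
    - [8,35,0,0,0,0]
    - [8,35,0,0,0,0]
    - [8,35,0,0,0,0]

```text
t: 9.82
eef_pos: [0.5028, -0.1386, 0.4078]
ee_rot: [-3.141, 0.0, -2.026]
force: [1.5, -0.3, 0.2]
width: 0.0878
```

Call:
move_arm:
  deltas:
    - [8,35,0,0,0,0]
    - [8,35,0,0,0,0]
    - [8,35,0,0,0,0]
    - [8,35,0,0,0,0]
    - [8,35,0,0,0,0]

```text
t: 10.23
eef_pos: [0.5428, 0.037, 0.4079]
ee_rot: [-3.141, 0.001, -2.024]
force: [1.3, 0.4, 0.8]
width: 0.0875
```

Call:
move_arm:
  deltas:
    - [8,35,0,0,0,0]
    - [8,35,0,0,0,0]
    - [8,35,0,0,0,0]
    - [8,35,0,0,0,0]
    - [4,10,0,0,0,0]

```text
t: 10.65
eef_pos: [0.5794, 0.1894, 0.4072]
ee_rot: [-3.141, 0.001, -2.022]
force: [0.4, -1.2, -0.2]
width: 0.0879
```

Call:
move_arm:
  deltas:
    - [0,0,0,0,0,0]
    - [0,0,0,0,0,0]
    - [0,0,0,0,0,0]
    - [0,0,0,0,0,0]
    - [0,0,0,0,0,0]

```text
t: 11.07
eef_pos: [0.5788, 0.1839, 0.4076]
ee_rot: [-3.141, 0.0, -2.026]
force: [-0.3, -0.3, -0.4]
width: 0.088
```

```bash
python3 look.py w4 b c d
python3 - <<'E'
from h import *
a=arm.grab_frame("scene"); b=arm.grab_frame("side")
cv2.imwrite("pics/w4c.png",cv2.resize(np.hstack([cv2.imread("pics/w4.png"),b[:,:,::-1]]),(800,300)))
E
```

```text
tcp [0.5788 0.1839 0.4076] rot [-1.7999e+02  2.0000e-02 -1.1607e+02] t 11.0667
mallet_b_center [267.  203.1] 0.91 [580.9 214.7  72.5]
mallet_c_center [307.4 304.4] 0.74 [592.9 348.1  62.5]
```

View pics/w4c.png

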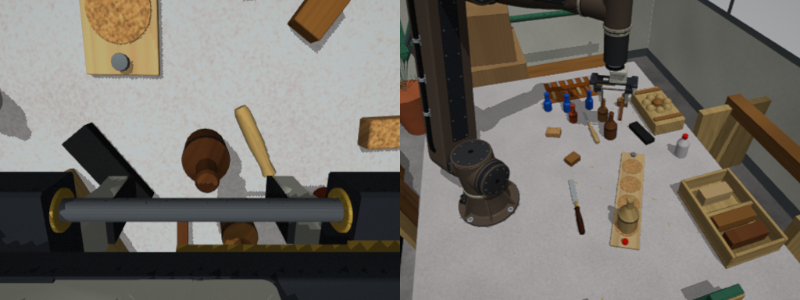

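Picture 6: the left half shows b's handle top at about (264,231) in full-size pixels. The right half shows mallet a upright on the pad next to the red stud.

Run:
```python
from h import *
st=arm.get_state();K,T=cam("wrist",st)
print(at_z((264.5,231),.145,K,T)); print(proj((.5805,.216,.145),K,T),proj((.5805,.216,.0725),K,T))
K,T=cam("side");print(at_z((0,0),.1,K,T)[0]); 
arm.grab_frame("side")
for d in arm.spot_point("mallet_a_center","side"): print(d["xy"],d["score"],at_z(d["xy"],.0975,K,T))
arm.grab_frame("scene");K,T=cam("scene")
for d in arm.spot_point("mallet_a_center","scene"): print(d["xy"],d["score"],at_z(d["xy"],.0975,K,T))
```

```text
[0.58500819 0.21411543 0.145     ]
[270.59276783 230.67459703] [267.71960573 203.43245046]
-0.4834037283832284
[293.0, 271.8] 0.73 [ 0.47455245 -0.28058803  0.0975    ]
[172.1, 156.0] 0.77 [ 0.45194618 -0.29625588  0.0975    ]
```

Call:
move_arm:
  deltas:
    - [2,12,-10,0,0,0]
    - [2,13,-20,0,0,0]
    - [0,5.5,-25,0,0,0]
    - [0,0,-25,0,0,0]
    - [0,0,-20,0,0,0]

```text
t: 11.98
eef_pos: [0.5825, 0.2163, 0.3047]
ee_rot: [3.141, -0.001, -2.024]
force: [-0.2, 0.8, 0.5]
width: 0.0874
```

Call:
move_arm:
  deltas:
    - [0,0,-15,0,0,0]
    - [0,0,-10,0,0,0]
    - [0,0,0,0,0,0]
    - [0,0,0,0,0,0]
    - [0,0,0,0,0,0]

```text
t: 12.4
eef_pos: [0.5834, 0.2159, 0.2831]
ee_rot: [-3.141, 0.001, -2.024]
force: [-0.7, -0.1, -0.7]
width: 0.0877
```

Call:
move_arm:
  deltas:
    - [0,0,0,0,0,0]
    - [0,0,0,0,0,0]
    - [0,0,0,0,0,0]
    - [0,0,0,0,0,0]
    - [0,0,0,0,0,0]
  claw: 255

```text
t: 12.82
eef_pos: [0.583, 0.2155, 0.2825]
ee_rot: [-3.141, 0.0, -2.025]
force: [-0.6, 0.4, -0.2]
width: 0.06
```

Call:
move_arm:
  deltas:
    - [0,0,0,0,0,0]
    - [0,0,0,0,0,0]
    - [0,0,0,0,0,0]
    - [0,0,0,0,0,0]
    - [0,0,0,0,0,0]

```text
t: 13.23
eef_pos: [0.5831, 0.2155, 0.2822]
ee_rot: [-3.141, 0.0, -2.024]
force: [0.5, -0.6, 1.4]
width: 0.0265
```

```bash
python3 look.py w5 b
```

```text
tcp [0.5831 0.2155 0.2822] rot [-179.99    0.   -115.99] t 13.2333
mallet_b_center [252.3 222.1] 0.85 [585.  216.2  72.5]
```

View pics/w5.png

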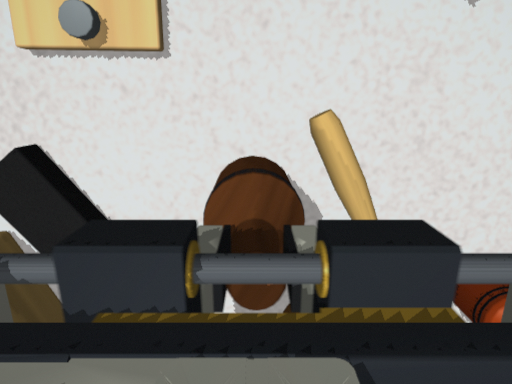

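Picture 7: b's dark handle is central between the jaws. Carry it to a hover over pad 2.

Call:
move_arm:
  deltas:
    - [0,0,10,0,0,0]
    - [0,0,20,0,0,0]
    - [0,0,30,0,0,0]
    - [0,-4,30,0,0,0]
    - [-1,-12,20,0,0,0]

```text
t: 13.75
eef_pos: [0.5824, 0.2003, 0.3956]
ee_rot: [-3.14, 0.002, -2.023]
force: [1.0, -0.6, -1.7]
width: 0.0246
```

Call:
move_arm:
  deltas:
    - [-2,-25,10,0,0,0]
    - [-2,-30,0,0,0,0]
    - [-2,-30,0,0,0,0]
    - [-2,-30,0,0,0,0]
    - [-2,-30,0,0,0,0]

```text
t: 14.17
eef_pos: [0.5713, 0.0532, 0.4028]
ee_rot: [3.142, 0.0, -2.024]
force: [0.5, 0.3, -1.8]
width: 0.0243
```

Call:
move_arm:
  deltas:
    - [-2,-30,0,0,0,0]
    - [-2,-30,0,0,0,0]
    - [-2,-30,0,0,0,0]
    - [-2,-25,0,0,0,0]
    - [-2,-10,0,0,0,0]

```text
t: 14.58
eef_pos: [0.5613, -0.0731, 0.4027]
ee_rot: [3.141, -0.0, -2.026]
force: [0.7, 0.5, -2.3]
width: 0.0241
```

Call:
move_arm:
  deltas:
    - [-2,0,0,0,0,0]
    - [0,0,0,0,0,0]
    - [0,0,0,0,0,0]
    - [0,0,0,0,0,0]
    - [0,0,0,0,0,0]

```text
t: 15.0
eef_pos: [0.5601, -0.0696, 0.4022]
ee_rot: [3.142, 0.0, -2.023]
force: [1.1, -0.2, -2.0]
width: 0.0243
```

```bash
python3 look.py w6 a b pad_3_top
python3 - <<'E'
from h import *
st=arm.get_state(); K,T=cam("wrist",st)
for d in arm.masks_of("pad_3_top","wrist"):
    c=max(cv2.findContours(d["pixels"].astype(np.uint8),0,2)[0],key=len)[:,0]
    P=np.array([at_z(p,.015,K,T)[:2] for p in c.astype(float)],np.float32)
    print(d["score"],c.min(0),c.max(0),P.mean(0),cv2.minEnclosingCircle(P))
print(proj((.5155,-.19,.015),K,T),proj((.471,-.2795,.18),K,T))
E
```

```text
tcp [ 0.5601 -0.0696  0.4022] rot [ 1.8000e+02  1.0000e-02 -1.1593e+02] t 15.0
mallet_b_center [253.5 221.7] 0.59 [582.3 -28.5  72.5]
pad_3_top [245.5  44.7] 0.82 [ 513.5 -189.8   15. ]
0.67 [202   0] [286  91] [ 0.51534146 -0.19274671] ((0.5159012675285339, -0.1886204332113266), 0.04446544870734215)
[243.7404736   45.85744956] [ 229.60496545 -242.22286578]
```

View pics/w6.png

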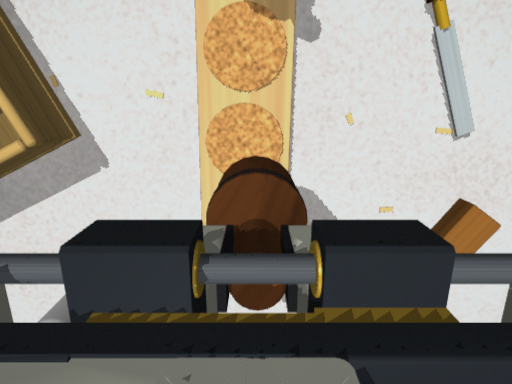

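Picture 8: pad 3 is whole at (245,45), matching the estimate, and b hangs straight. Go to (0.515, −0.1895) and lower.

Call:
move_arm:
  deltas:
    - [-7,-18,0,0,0,0]
    - [-10,-28,0,0,0,0]
    - [-10,-28,0,0,0,0]
    - [-9,-24,0,0,0,0]
    - [-6,-16,0,0,0,0]

```text
t: 15.67
eef_pos: [0.5171, -0.1861, 0.4022]
ee_rot: [3.141, -0.0, -2.025]
force: [-0.2, 0.2, -3.1]
width: 0.0241
```

Call:
move_arm:
  deltas:
    - [-3,-6,-10,0,0,0]
    - [0,0,-20,0,0,0]
    - [0,0,-25,0,0,0]
    - [0,0,-25,0,0,0]
    - [0,0,-15,0,0,0]

```text
t: 16.08
eef_pos: [0.5141, -0.1901, 0.3042]
ee_rot: [3.139, -0.0, -2.025]
force: [-0.5, 0.0, -2.7]
width: 0.0243
```

Call:
move_arm:
  deltas:
    - [0,0,-5,0,0,0]
    - [0,0,-2,0,0,0]
    - [0,0,-1.5,0,0,0]
    - [0,0,-1,0,0,0]
    - [0,0,0,0,0,0]

```text
t: 16.5
eef_pos: [0.5154, -0.1904, 0.2985]
ee_rot: [-3.14, 0.001, -2.024]
force: [0.3, -1.5, -1.9]
width: 0.0242
```

Call:
move_arm:
  deltas:
    - [0,0,-0.5,0,0,0]
    - [0,0,0,0,0,0]
    - [0,0,0,0,0,0]
    - [0,0,0,0,0,0]
    - [0,0,0,0,0,0]

```text
t: 16.92
eef_pos: [0.515, -0.1905, 0.2973]
ee_rot: [-3.141, 0.0, -2.025]
force: [-0.1, -0.1, -1.7]
width: 0.0244
```

Call:
move_arm:
  deltas:
    - [0,0,-0.7,0,0,0]
    - [0,0,0,0,0,0]
    - [0,0,0,0,0,0]
    - [0,0,0,0,0,0]
    - [0,0,0,0,0,0]

```text
t: 17.33
eef_pos: [0.5151, -0.1906, 0.2967]
ee_rot: [-3.141, 0.0, -2.024]
force: [-0.6, 0.1, 0.8]
width: 0.0241
```

Released contact reads +0.8 N, so it's standing. Open, rise and go near c.

Call:
move_arm:
  deltas:
    - [0,0,0,0,0,0]
    - [0,0,0,0,0,0]
    - [0,0,0,0,0,0]
    - [0,0,0,0,0,0]
    - [0,0,0,0,0,0]
  claw: 0

```text
t: 17.75
eef_pos: [0.515, -0.1905, 0.2964]
ee_rot: [3.142, 0.0, -2.025]
force: [0.5, 0.5, 0.4]
width: 0.052
```

Call:
move_arm:
  deltas:
    - [0,0,0,0,0,0]
    - [0,0,10,0,0,0]
    - [0,0,25,0,0,0]
    - [0,0,30,0,0,0]
    - [0,0,30,0,0,0]

```text
t: 18.17
eef_pos: [0.5147, -0.1905, 0.393]
ee_rot: [3.141, -0.001, -2.024]
force: [0.6, -0.2, 0.2]
width: 0.0845
```

Call:
move_arm:
  deltas:
    - [1,10,10,0,0,0]
    - [5,30,0,0,0,0]
    - [5,35,0,0,0,0]
    - [5,35,0,0,0,0]
    - [5,35,0,0,0,0]

```text
t: 18.58
eef_pos: [0.5357, -0.0442, 0.4024]
ee_rot: [-3.141, 0.001, -2.025]
force: [1.6, 0.1, 0.0]
width: 0.088
```

Call:
move_arm:
  deltas:
    - [5,35,0,0,0,0]
    - [5,35,0,0,0,0]
    - [5,35,0,0,0,0]
    - [5,35,0,0,0,0]
    - [5,35,0,0,0,0]

```text
t: 19.0
eef_pos: [0.5607, 0.1314, 0.4023]
ee_rot: [-3.141, 0.001, -2.024]
force: [-0.1, -0.5, 0.4]
width: 0.0877
```

Call:
move_arm:
  deltas:
    - [5,35,0,0,0,0]
    - [5,35,0,0,0,0]
    - [5,35,0,0,0,0]
    - [5,35,0,0,0,0]
    - [5,35,0,0,0,0]

```text
t: 19.42
eef_pos: [0.5857, 0.3064, 0.4022]
ee_rot: [-3.141, 0.0, -2.024]
force: [0.7, -0.6, -0.6]
width: 0.0874
```

Call:
move_arm:
  deltas:
    - [5,15,0,0,0,0]
    - [3,5,0,0,0,0]
    - [0,0,0,0,0,0]
    - [0,0,0,0,0,0]
    - [0,0,0,0,0,0]

```text
t: 19.83
eef_pos: [0.5938, 0.3234, 0.4018]
ee_rot: [3.142, -0.0, -2.025]
force: [0.3, 0.5, -0.5]
width: 0.0878
```

```bash
python3 look.py w7 c d
python3 - <<'E'
from h import *
b=arm.grab_frame("side")
cv2.imwrite("pics/w7c.png",np.hstack([cv2.imread("pics/w7.png")[:,130:400],b[:,170:400,::-1]]))
E
```

```text
tcp [0.5938 0.3234 0.4018] rot [ 180.     -0.   -116.04] t 19.8333
mallet_c_center [264.  196.7] 0.67 [596.  347.8  62.5]
mallet_d_center [441.9 229.4] 0.82 [439.3 468.7  52.5]
mallet_d_center [406.7 161.4] 0.59 [449.1 380.7  52.5]
```

View pics/w7c.png

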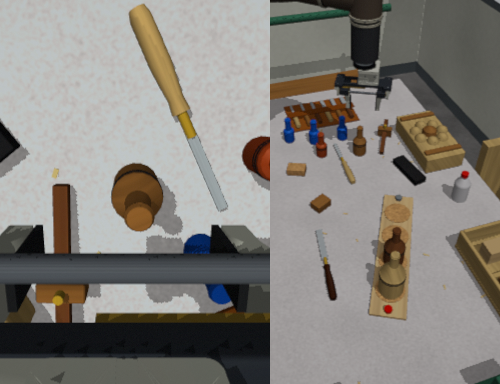

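Picture 9: c's handle top is at about (269,217) in the wrist image, with a blue look-alike to its lower right and a lying hammer to its left, both far enough. The side view shows a and b upright on their pads.

Run:
```python
from h import *
st=arm.get_state();K,T=cam("wrist",st)
print(at_z((269,217),.125,K,T))
for d in arm.masks_of("mallet_c_center","wrist"):
    m=d["pixels"]; r,c=np.nonzero(m); print(d["score"],d["xy"],c.min(),c.max(),r.min(),r.max())
print(proj((.597,.347,.125),K,T),proj((.597,.347,0.04),K,T))
```

```text
[0.5935122  0.34893892 0.125     ]
0.8 [266.9, 194.6] 241 292 164 231
[264.25605597 216.75967856] [262.59520657 190.2357018 ]
```

Call:
move_arm:
  deltas:
    - [1,10,-10,0,0,0]
    - [0,10,-20,0,0,0]
    - [0,5,-28,0,0,0]
    - [0,0,-28,0,0,0]
    - [0,0,-25,0,0,0]

```text
t: 20.5
eef_pos: [0.5945, 0.3499, 0.2883]
ee_rot: [3.141, -0.0, -2.024]
force: [-0.4, 0.9, -0.5]
width: 0.088
```

Call:
move_arm:
  deltas:
    - [0,0,-18,0,0,0]
    - [0,0,-10.5,0,0,0]
    - [0,0,0,0,0,0]
    - [0,0,0,0,0,0]
    - [0,0,0,0,0,0]

```text
t: 20.92
eef_pos: [0.5955, 0.3499, 0.2633]
ee_rot: [-3.141, 0.002, -2.024]
force: [-0.7, 0.3, 1.0]
width: 0.0878
```

Call:
move_arm:
  deltas:
    - [0,0,0,0,0,0]
    - [0,0,0,0,0,0]
    - [0,0,0,0,0,0]
    - [0,0,0,0,0,0]
    - [0,0,0,0,0,0]
  claw: 255

```text
t: 21.33
eef_pos: [0.595, 0.3495, 0.2624]
ee_rot: [-3.141, 0.001, -2.025]
force: [0.4, -0.2, -1.3]
width: 0.0599
```

Call:
move_arm:
  deltas:
    - [0,0,0,0,0,0]
    - [0,0,0,0,0,0]
    - [0,0,0,0,0,0]
    - [0,0,0,0,0,0]
    - [0,0,0,0,0,0]

```text
t: 21.75
eef_pos: [0.595, 0.3495, 0.2619]
ee_rot: [3.142, -0.0, -2.025]
force: [0.4, 0.8, -0.7]
width: 0.0264
```

```bash
python3 look.py w8 c
```

```text
tcp [0.595  0.3495 0.2619] rot [ 1.80e+02 -1.00e-02 -1.16e+02] t 21.75
mallet_c_center [257.3 226.9] 0.9 [593.7 350.8  62.5]
```

View pics/w8.png

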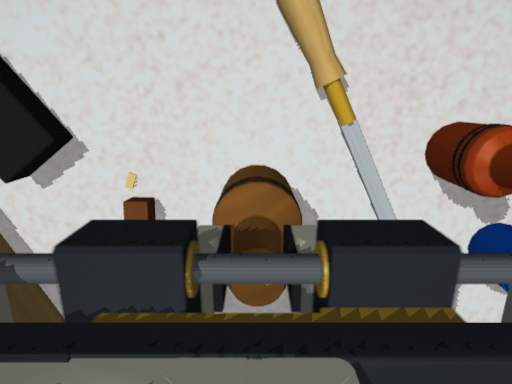

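Picture 10: c gripped, handle central; d (red) is at the right beyond the jaws. Carry it to a hover short of pad 2.

Call:
move_arm:
  deltas:
    - [0,0,10,0,0,0]
    - [0,0,20,0,0,0]
    - [0,0,30,0,0,0]
    - [0,-4,30,0,0,0]
    - [0,-12,23,0,0,0]

```text
t: 22.27
eef_pos: [0.5951, 0.3344, 0.3779]
ee_rot: [-3.14, 0.002, -2.023]
force: [1.4, 0.4, -1.5]
width: 0.0242
```

Call:
move_arm:
  deltas:
    - [0,-25,10,0,0,0]
    - [-1,-30,0,0,0,0]
    - [-1,-33,0,0,0,0]
    - [-1,-33,0,0,0,0]
    - [-1,-33,0,0,0,0]

```text
t: 22.68
eef_pos: [0.5904, 0.178, 0.3857]
ee_rot: [-3.141, 0.0, -2.024]
force: [0.7, 0.9, -1.5]
width: 0.0243
```

Call:
move_arm:
  deltas:
    - [-1,-33,0,0,0,0]
    - [0,-33,0,0,0,0]
    - [0,-33,0,0,0,0]
    - [0,-33,0,0,0,0]
    - [0,-25,0,0,0,0]

```text
t: 23.1
eef_pos: [0.5894, 0.0202, 0.3858]
ee_rot: [-3.141, 0.0, -2.025]
force: [0.3, -0.2, -1.3]
width: 0.0245
```

Call:
move_arm:
  deltas:
    - [0,-3,0,0,0,0]
    - [0,0,0,0,0,0]
    - [0,0,0,0,0,0]
    - [0,0,0,0,0,0]
    - [0,0,0,0,0,0]

```text
t: 23.52
eef_pos: [0.59, 0.0205, 0.3851]
ee_rot: [-3.142, 0.0, -2.023]
force: [0.3, -0.4, -1.1]
width: 0.0244
```

```bash
cat > pads.py <<'E'
from h import *
import sys
st=arm.get_state(); arm.grab_frame("wrist"); K,T=cam("wrist",st); print(st["eef_pos"].round(4))
for d in arm.masks_of("pad_2_top","wrist"):
    c=max(cv2.findContours(d["pixels"].astype(np.uint8),0,2)[0],key=len)[:,0]
    P=np.array([at_z(p,.015,K,T)[:2] for p in c.astype(float)],np.float32)
    print(d["score"],c.min(0),c.max(0),P.mean(0),cv2.minEnclosingCircle(P))
for d in arm.spot_point("pad_2_top","wrist"): print(d["score"],d["xy"],at_z(d["xy"],.015,K,T))
E
python3 pads.py
```

```text
[0.59   0.0205 0.3851]
0.85 [187   3] [272  96] [ 0.56374276 -0.10018258] ((0.5612344145774841, -0.09881772100925446), 0.043896302580833435)
0.93 [230.4, 51.1] [ 0.56034701 -0.09826437  0.015     ]
```

Target for pad 2: (0.5595, −0.0995).

Call:
move_arm:
  deltas:
    - [-5,-18,0,0,0,0]
    - [-7,-28,0,0,0,0]
    - [-7,-28,0,0,0,0]
    - [-6,-24,0,0,0,0]
    - [-4,-16,0,0,0,0]

```text
t: 24.08
eef_pos: [0.5604, -0.0958, 0.385]
ee_rot: [3.141, -0.0, -2.024]
force: [0.3, 0.2, -1.4]
width: 0.0244
```

Call:
move_arm:
  deltas:
    - [-1.5,-6,-10,0,0,0]
    - [0,0,-20,0,0,0]
    - [0,0,-28,0,0,0]
    - [0,0,-25,0,0,0]
    - [0,0,-15,0,0,0]

```text
t: 24.5
eef_pos: [0.5586, -0.1, 0.2838]
ee_rot: [3.139, -0.001, -2.025]
force: [-0.4, -0.1, -1.6]
width: 0.0243
```

Call:
move_arm:
  deltas:
    - [0,0,-5,0,0,0]
    - [0,0,-2,0,0,0]
    - [0,0,-2,0,0,0]
    - [0,0,-1,0,0,0]
    - [0,0,0,0,0,0]

```text
t: 24.92
eef_pos: [0.5599, -0.1003, 0.2778]
ee_rot: [-3.14, 0.001, -2.024]
force: [1.0, 0.2, -1.8]
width: 0.0242
```

Call:
move_arm:
  deltas:
    - [0,0,-0.5,0,0,0]
    - [0,0,0,0,0,0]
    - [0,0,0,0,0,0]
    - [0,0,0,0,0,0]
    - [0,0,0,0,0,0]

```text
t: 25.33
eef_pos: [0.5596, -0.1005, 0.2768]
ee_rot: [-3.141, 0.0, -2.025]
force: [0.3, 0.4, -0.1]
width: 0.0243
```

Call:
move_arm:
  deltas:
    - [0,0,-0.6,0,0,0]
    - [0,0,0,0,0,0]
    - [0,0,0,0,0,0]
    - [0,0,0,0,0,0]
    - [0,0,0,0,0,0]

```text
t: 25.75
eef_pos: [0.5596, -0.1005, 0.2768]
ee_rot: [-3.141, 0.0, -2.024]
force: [-2.5, 1.7, 6.4]
width: 0.0248
```

Call:
move_arm:
  deltas:
    - [0,0,0,0,0,0]
    - [0,0,0,0,0,0]
    - [0,0,0,0,0,0]
    - [0,0,0,0,0,0]
    - [0,0,0,0,0,0]
  claw: 0

```text
t: 26.17
eef_pos: [0.5595, -0.1005, 0.2757]
ee_rot: [3.141, -0.0, -2.025]
force: [-0.2, 0.1, 0.2]
width: 0.0519
```

Call:
move_arm:
  deltas:
    - [0,0,0,0,0,0]
    - [0,0,10,0,0,0]
    - [0,0,25,0,0,0]
    - [0,0,30,0,0,0]
    - [0,0,30,0,0,0]

```text
t: 26.58
eef_pos: [0.5592, -0.1006, 0.3723]
ee_rot: [3.141, -0.001, -2.024]
force: [1.7, -1.1, -0.3]
width: 0.0843
```

Call:
move_arm:
  deltas:
    - [-2,10,13,0,0,0]
    - [-8,30,0,0,0,0]
    - [-8,33,0,0,0,0]
    - [-8,33,0,0,0,0]
    - [-8,33,0,0,0,0]

```text
t: 27.0
eef_pos: [0.5248, 0.0395, 0.3849]
ee_rot: [-3.141, 0.001, -2.025]
force: [1.6, 1.6, -0.7]
width: 0.0878
```

Call:
move_arm:
  deltas:
    - [-8,33,0,0,0,0]
    - [-8,33,0,0,0,0]
    - [-8,33,0,0,0,0]
    - [-8,33,0,0,0,0]
    - [-8,33,0,0,0,0]

```text
t: 27.42
eef_pos: [0.4847, 0.205, 0.385]
ee_rot: [-3.141, 0.001, -2.024]
force: [0.6, -0.1, 0.8]
width: 0.0876
```

Call:
move_arm:
  deltas:
    - [-8,33,0,0,0,0]
    - [-8,33,0,0,0,0]
    - [-8,33,0,0,0,0]
    - [-8,30,0,0,0,0]
    - [-6,15,0,0,0,0]

```text
t: 27.83
eef_pos: [0.4467, 0.3504, 0.3846]
ee_rot: [-3.141, 0.001, -2.023]
force: [0.5, -0.9, -0.5]
width: 0.0875
```

Call:
move_arm:
  deltas:
    - [0,0,0,0,0,0]
    - [0,0,0,0,0,0]
    - [0,0,0,0,0,0]
    - [0,0,0,0,0,0]
    - [0,0,0,0,0,0]

```text
t: 28.25
eef_pos: [0.4478, 0.3466, 0.3842]
ee_rot: [-3.142, 0.0, -2.026]
force: [0.1, 0.1, -0.2]
width: 0.0877
```

```bash
python3 look.py w9 d
python3 - <<'E'
from h import *
b=arm.grab_frame("side")
cv2.imwrite("pics/w9c.png",np.hstack([cv2.imread("pics/w9.png"),b[:,170:400,::-1]]))
E
```

```text
tcp [0.4478 0.3466 0.3842] rot [-1.8000e+02  2.0000e-02 -1.1607e+02] t 28.25
mallet_d_center [272.  205.8] 0.93 [446.2 381.2  52.5]
mallet_d_center [215.1 312.5] 0.93 [556.2 465.9  52.5]
mallet_d_center [313.1 272.1] 0.67 [438.5 467.8  52.5]
```

View pics/w9c.png

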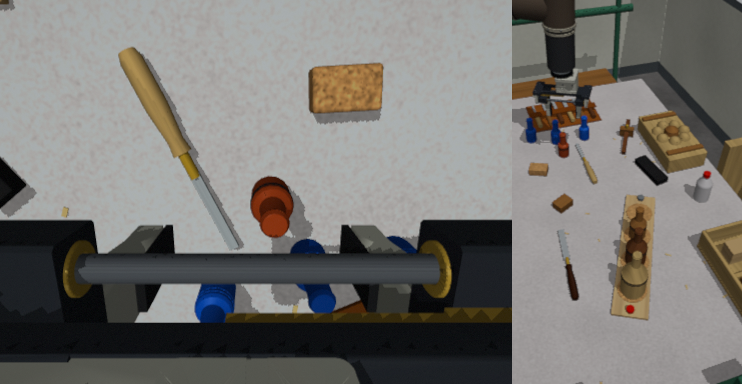

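Picture 11: d (reddish) is at about (272,205) with its handle top at (274,222); blue look-alikes sit behind the gripper bar. In the side view a, b and c stand upright in order.

Run:
```python
from h import *
st=arm.get_state();K,T=cam("wrist",st)
print(at_z((274,222),.105,K,T))
```

```text
[0.4455886  0.37880911 0.105     ]
```

Call:
move_arm:
  deltas:
    - [-1,12,0,0,0,0]
    - [-1,12,-10,0,0,0]
    - [0,6,-25,0,0,0]
    - [0,3,-30,0,0,0]
    - [0,0,-30,0,0,0]

```text
t: 28.82
eef_pos: [0.4453, 0.382, 0.2875]
ee_rot: [-3.142, 0.002, -2.024]
force: [0.4, 0.7, -0.4]
width: 0.0874
```

Call:
move_arm:
  deltas:
    - [0,0,-25,0,0,0]
    - [0,0,-15,0,0,0]
    - [0,0,-7,0,0,0]
    - [0,0,0,0,0,0]
    - [0,0,0,0,0,0]

```text
t: 29.23
eef_pos: [0.4456, 0.3811, 0.2418]
ee_rot: [-3.141, -0.0, -2.024]
force: [-0.4, 0.7, 0.2]
width: 0.0874
```

Call:
move_arm:
  deltas:
    - [0,0,0,0,0,0]
    - [0,0,0,0,0,0]
    - [0,0,0,0,0,0]
    - [0,0,0,0,0,0]
    - [0,0,0,0,0,0]
  claw: 255

```text
t: 29.65
eef_pos: [0.4455, 0.3805, 0.2425]
ee_rot: [-3.142, 0.001, -2.025]
force: [-0.0, 1.1, 0.2]
width: 0.0596
```

Call:
move_arm:
  deltas:
    - [0,0,0,0,0,0]
    - [0,0,0,0,0,0]
    - [0,0,0,0,0,0]
    - [0,0,0,0,0,0]
    - [0,0,0,0,0,0]

```text
t: 30.07
eef_pos: [0.4455, 0.3805, 0.2419]
ee_rot: [-3.142, -0.0, -2.025]
force: [0.4, -0.1, 0.3]
width: 0.0267
```

```bash
python3 look.py w10 d
```

```text
tcp [0.4455 0.3805 0.2419] rot [-180.   -0. -116.] t 30.0667
mallet_d_center [254.8 233.2] 0.62 [445.4 381.   52.5]
```

View pics/w10.png

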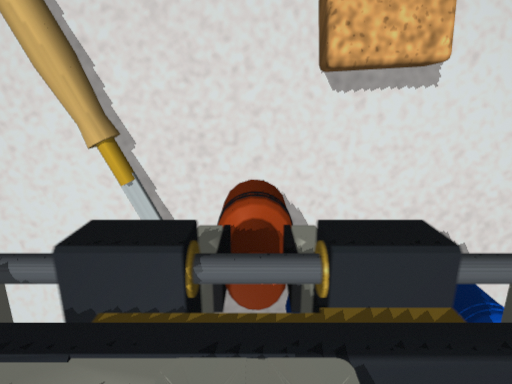

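Picture 12: red d gripped centrally. Carry to a hover short of pad 1.

Call:
move_arm:
  deltas:
    - [0,0,10,0,0,0]
    - [0,0,20,0,0,0]
    - [0,0,30,0,0,0]
    - [3,-4,30,0,0,0]
    - [8,-12,23,0,0,0]

```text
t: 30.58
eef_pos: [0.4563, 0.3654, 0.358]
ee_rot: [-3.141, 0.002, -2.023]
force: [1.7, -0.2, -0.9]
width: 0.0248
```

Call:
move_arm:
  deltas:
    - [15,-20,10,0,0,0]
    - [18,-26,0,0,0,0]
    - [18,-26,0,0,0,0]
    - [18,-26,0,0,0,0]
    - [18,-26,0,0,0,0]

```text
t: 31.0
eef_pos: [0.5439, 0.2392, 0.3658]
ee_rot: [-3.141, 0.001, -2.024]
force: [0.4, 0.2, -0.8]
width: 0.0239
```

Call:
move_arm:
  deltas:
    - [18,-26,0,0,0,0]
    - [18,-26,0,0,0,0]
    - [18,-26,0,0,0,0]
    - [18,-26,0,0,0,0]
    - [13,-18,0,0,0,0]

```text
t: 31.42
eef_pos: [0.6294, 0.1162, 0.3655]
ee_rot: [-3.141, -0.0, -2.026]
force: [-0.0, 1.3, -1.3]
width: 0.0246
```

Call:
move_arm:
  deltas:
    - [6.5,-8.5,0,0,0,0]
    - [0,0,0,0,0,0]
    - [0,0,0,0,0,0]
    - [0,0,0,0,0,0]
    - [0,0,0,0,0,0]

```text
t: 31.83
eef_pos: [0.6344, 0.1109, 0.3651]
ee_rot: [3.142, 0.0, -2.023]
force: [0.8, 0.7, -0.8]
width: 0.0244
```

```bash
python3 pads.py
```

```text
[0.6344 0.1109 0.3651]
```

Nothing was detected from here, because the pad is at the frame's edge. The row of measured pads and the grey stud agree on (0.604, −0.010), so I'll place there.

Call:
move_arm:
  deltas:
    - [-5,-18,0,0,0,0]
    - [-7,-28,0,0,0,0]
    - [-7,-28,0,0,0,0]
    - [-6,-24,0,0,0,0]
    - [-4,-16,0,0,0,0]

```text
t: 32.4
eef_pos: [0.605, -0.0057, 0.3651]
ee_rot: [3.142, -0.0, -2.025]
force: [0.2, -0.3, -1.3]
width: 0.0249
```

Call:
move_arm:
  deltas:
    - [-1.5,-7,-10,0,0,0]
    - [0,0,-20,0,0,0]
    - [0,0,-28,0,0,0]
    - [0,0,-25,0,0,0]
    - [0,0,-15,0,0,0]

```text
t: 32.82
eef_pos: [0.6035, -0.0109, 0.2637]
ee_rot: [3.139, -0.001, -2.025]
force: [-0.6, -0.9, -1.4]
width: 0.0244
```

Call:
move_arm:
  deltas:
    - [0,0,-5,0,0,0]
    - [0,0,-2,0,0,0]
    - [0,0,-2,0,0,0]
    - [0,0,-1,0,0,0]
    - [0,0,0,0,0,0]

```text
t: 33.23
eef_pos: [0.6049, -0.0108, 0.2577]
ee_rot: [-3.14, 0.001, -2.024]
force: [1.0, -0.1, -0.8]
width: 0.0242
```

Call:
move_arm:
  deltas:
    - [0,0,-0.5,0,0,0]
    - [0,0,0,0,0,0]
    - [0,0,0,0,0,0]
    - [0,0,0,0,0,0]
    - [0,0,0,0,0,0]

```text
t: 33.65
eef_pos: [0.6045, -0.011, 0.2566]
ee_rot: [-3.141, 0.0, -2.025]
force: [-0.3, 0.4, -0.5]
width: 0.0243
```

Call:
move_arm:
  deltas:
    - [0,0,0,0,0,0]
    - [0,0,0,0,0,0]
    - [0,0,0,0,0,0]
    - [0,0,0,0,0,0]
    - [0,0,0,0,0,0]
  claw: 0

```text
t: 34.07
eef_pos: [0.6045, -0.011, 0.2564]
ee_rot: [-3.142, 0.0, -2.025]
force: [-0.3, -1.2, 0.2]
width: 0.0521
```

Call:
move_arm:
  deltas:
    - [0,0,0,0,0,0]
    - [0,0,0,0,0,0]
    - [0,0,10,0,0,0]
    - [0,0,25,0,0,0]
    - [0,0,30,0,0,0]

```text
t: 34.48
eef_pos: [0.6039, -0.0111, 0.3209]
ee_rot: [3.138, -0.003, -2.025]
force: [1.4, 0.4, -0.5]
width: 0.0845
```

Call:
move_arm:
  deltas:
    - [0,0,35,0,0,0]
    - [0,0,35,0,0,0]
    - [0,0,35,0,0,0]
    - [0,10,30,0,0,0]
    - [0,15,10,0,0,0]

```text
t: 34.9
eef_pos: [0.6047, 0.0132, 0.4731]
ee_rot: [-3.135, 0.004, -2.025]
force: [0.5, 0.9, -0.3]
width: 0.0877
```

Call:
move_arm:
  deltas:
    - [0,0,0,0,0,0]
    - [0,0,0,0,0,0]
    - [0,0,0,0,0,0]
    - [0,0,0,0,0,0]
    - [0,0,0,0,0,0]

```text
t: 35.32
eef_pos: [0.6044, 0.0136, 0.4651]
ee_rot: [3.14, -0.002, -2.025]
force: [0.9, -0.2, 0.6]
width: 0.0876
```

```bash
python3 look.py w11 a b c d
python3 - <<'E'
from h import *
st=arm.get_state();K,T=cam("wrist",st)
for i,z in((4,.0975),(3,.0875),(2,.0775),(1,.0675)):
    P=np.array([.471,-.2795])+(4-i)*np.array([.0443,.0898]); print(i,P,proj((*P,z),K,T).round(1))
im=np.zeros((600,800,3),np.uint8); im[:384,:512]=cv2.imread("pics/w11.png")
b=arm.grab_frame("side")[:,:,::-1]; s=arm.grab_frame("scene")[:,:,::-1]
im[:384,512:800]=cv2.resize(b[180:330,240:352],(288,384)); im[390:600,0:400]=cv2.resize(s[130:250,120:320],(400,240))[:210]
cv2.imwrite("pics/w11c.png",im)
for n in("scene","side"):
  K,T=cam(n)
  for k,z in dict(a=.0975,b=.0875,c=.0775,d=.0675).items():
    for d in arm.spot_point(f"mallet_{k}_center",n): print(n,k,round(d["score"],2),at_z(d["xy"],z,K,T)[:2].round(3))
E
```

```text
tcp [0.6044 0.0136 0.4651] rot [ 1.7991e+02 -9.0000e-02 -1.1602e+02] t 35.3167
mallet_c_center [245.3  54.1] 0.61 [ 560.5 -100.8   62.5]
mallet_d_center [244.  148.6] 0.64 [609.1  -7.6  52.5]
4 [ 0.471  -0.2795] [ 244.9 -211.2]
3 [ 0.5153 -0.1897] [245.8 -64.1]
2 [ 0.5596 -0.0999] [246.5  51.9]
1 [ 0.6039 -0.0101] [247.  145.8]
scene a 0.7 [ 0.459 -0.301]
scene b 0.69 [ 0.519 -0.186]
scene c 0.93 [ 0.555 -0.103]
scene d 0.84 [ 0.598 -0.008]
scene d 0.84 [0.558 0.452]
scene d 0.84 [0.356 0.512]
scene d 0.83 [0.471 0.467]
side a 0.7 [ 0.47  -0.283]
side a 0.37 [ 0.565 -0.091]
side b 0.75 [ 0.519 -0.19 ]
side c 0.85 [ 0.57  -0.096]
side d 0.8 [0.34  0.488]
side d 0.63 [0.439 0.448]
side d 0.61 [0.611 0.004]
side d 0.48 [0.544 0.43 ]
```

View pics/w11c.png

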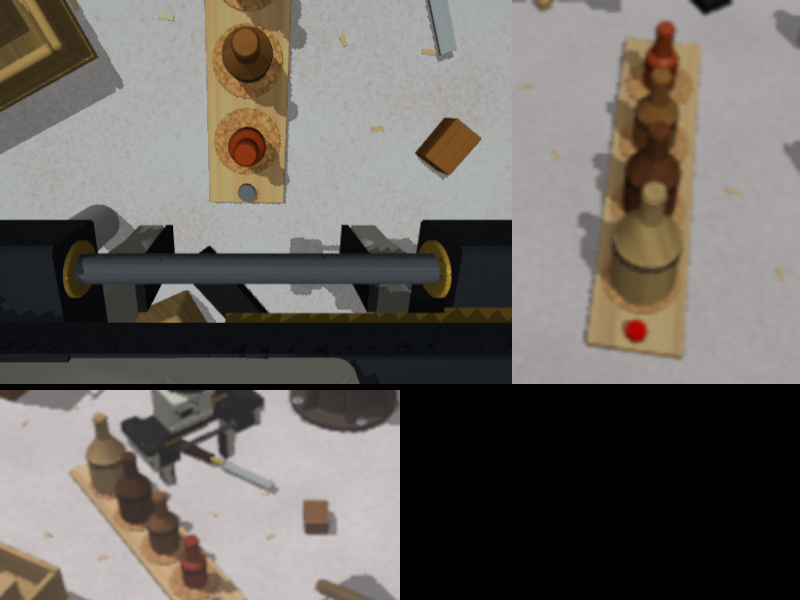

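Picture 13: all four stand upright in order from the red stud, a, b, c, d. d is centred at column 247 on pad 1, whose ellipse spans 214–280. One quick numeric check of the pad 1 and 2 centres, then hand in.

```bash
python3 pads.py
python3 - <<'E'
from h import *
st=arm.get_state();K,T=cam("wrist",st)
print("pad1 eye",at_z((247,141),.015,K,T),"grey",at_z((247.5,193),.024,K,T))
E
```

```text
[0.6045 0.014  0.4664]
0.55 [213  23] [283  97] [ 0.5592405  -0.09813908] ((0.5611512064933777, -0.09807097166776657), 0.04441329091787338)
pad1 eye [ 0.60583207 -0.01008743  0.015     ] grey [0.63566986 0.0520946  0.024     ]
```

Pad 1 measures (0.606, −0.010) and d was released at (0.6045, −0.011). For pad 2 the figures are (0.560, −0.098) and c at (0.5596, −0.1005). Both are within about 3 mm, so I'll hand in.

```bash
python3 -c "
from station import arm
print(arm.get_state()['t']); print(arm.job_done())"
```

```text
36.2167
the job is handed in; nothing more can be done
None
```

I stood the four mallets on the cork pads in order of size: a on pad 4 next to the red stud, b on pad 3, c on pad 2 and d on pad 1. The job was handed in at 36.2 s; no verdict was reported.

- **Upright and in order:** The last wrist, side and scene pictures show all four standing, with the gripper clear of everything and the blue look-alikes untouched.
- **Centring:** The release points are within about 1 to 3 mm of the pad centres measured in the wrist camera. I did not re-measure a and b that closely after placing them.
- **Disagreements:**
  - The fixed cameras put some placed mallets up to about 25 mm away from where the wrist camera and arm did (worst for a in the scene view). I trusted the wrist measurements, because the pictures showed the mallets centred.
  - The network found no pad from the hover before placing d, so I took pad 1 from the row and the grey stud. A later picture confirmed that within 2 mm.
- **Force:** Mallet c was pressed onto its pad with about 6 N before release, the highest reading I saw.

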